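# Lay the stapler and the glue stick in their tray compartments

### The job

Tidy the desk: put the nearer stapler (the one in front of you, not the one at the back of the desk), standing on its base, into the long compartment of the wooden tray, and lay the glue stick down in the short narrow compartment, each lying flat on the floor of its compartment, along it. Set them down rather than letting them fall, and leave everything else where it is.

Things in the scene. Friction and masses are not known exactly. Their poses are not given: they have to be found in the camera images.
- tray: Shallow bamboo desk tray, fixed, 180 (x) x 168 (y) x 14 mm high; floor 3, walls 4 thick. Origin: centre of its underside; z up. Compartments, inside: long one along the near (-x) side, 52 x 160; beyond it on the left (+y) a short narrow one, 116 (x) x 44 (y), at a right angle to the first; on the right a wide one, 116 x 112, holding a note pad and an eraser.
- long_slot (a point): Centre of the floor of the tray's long compartment, 3 mm above the desk; axes as the tray's; the compartment runs 160 mm along y and is 52 mm wide along x; its walls rise 11 mm above this point.
- short_slot (a point): Centre of the floor of the tray's short narrow compartment, 3 mm above the desk; axes as the tray's; the compartment runs 116 mm along x and is 44 mm wide along y; its walls rise 11 mm above this point.
- stapler: The nearer stapler (another stands at the back of the desk): black base, blue arm, standing on its base, 145 (its x) x 36 (y) x 48 mm high, about 0.26 kg. Origin: centre of its underside; z up. The arm does not move; it is 30 mm wide (y) and fills the heights 30 to 48 mm: grip it across y there, near the middle of its length.
- glue_stick: Glue stick lying on its side, white with a red cap, 99 mm long (its y), 26 mm across (it does not roll). Origin: on its underside, at the middle of its length; z up.
- glue_center (a point): Centre of the glue stick's body, 13 mm above its origin; axes as the glue stick's (y along its length).
- note_pad: Bystander: pink note pad, 76 x 76 x 10 mm, lying in the widest compartment of the tray. Origin: centre of its underside.
- eraser: Bystander: eraser in a blue sleeve, 22 x 55 x 12 mm, lying in the widest compartment of the tray. Origin: centre of its underside.
- drink_can: Bystander: upright drink can, 66 across, 114 tall mm, left of the tray. Origin: centre of its underside.
- calculator: Bystander: desk calculator, 150 x 108 x 30 mm, at the left near edge of the desk. Origin: centre of its underside.
- highlighter: Bystander: stubby highlighter lying, 26 x 81 x 18 mm, left of the tray. Origin: centre of its underside.
Not all that is in view belongs to the job. What is shaped like the glue_stick but green or yellow is not meant.

How it is judged:
By the outcome, as a careful person would: the job done as asked, in the order asked, and still so for the second after the job is handed in, with the robot touching nothing.
It also fails if it takes over 51 s, if anything falls off the work surface, if the arm or the gripper's body presses on something with over 40 N, if the wrist force passes 120 N, or if a joint passes its speed limit or range.

### The arm

A 6-joint arm with a two-finger parallel gripper is mounted at the origin on a cart in front of the work surface, level with it; the furniture and walls round the work are solid. World frame = base frame: x ahead of the robot, y to its left, z up, the work surface at z = 0. Lengths are in mm, angles in rad, forces in N, time in s.
With the tool pointing down it reaches from about 350 to 975 mm from the base axis. Payload 7.1 kg.
Tool frame: the origin (TCP) lies midway between the tips of the shut fingers; the grasp point (between the pads) lies 19 mm behind it; z points along the fingers, y is the line along which they close (so a half turn about z gives the same grasp; the last joint's range is limited). The gripper opens to 88 mm and grips with 3 to 60 N. Pads are 20 mm wide; open, the fingers measure 115 mm over their backs; the gripper's body (75 mm by 178 mm) begins 61 mm behind the grasp point.
Start: joints at [1.234, 0.423, 1.63, -0, 1.089, -0.019], TCP at [195.266, 593.697, 222.675] pointing down, gripper open.
Joint ranges: [-3, 3], [-0.9, 2.11], [0.09, 2.58], [-1.31, 4.45], [0.11, 2.69], [-2.54, 2.54]. Speed limits (rad/s): [2.39, 2.39, 3.01, 3.14, 3.14, 3.14].

### API

Orientations are given as a rotation vector (axis times angle).
In Python, from workcell import get_obs, get_image, camera_params, close_job gives the robot as it stands.
- The arm moves only by the shell command python3 -m creep 'ROWS' [OPENING]. ROWS is a JSON object of lists of equal length, an entry for each row: "delta_pos": the shift along the tool's x, y, z in m, a list of three; "twist": the turn, a rotation vector about the tool's x, y, z in degrees, a list of three. A call has 1 to 20 rows; each row shifts and turns the commanded pose from where the row before left it, along the tool's axes as they then stand; what a row does not reach is not made up. A row lasts 1/12 s, in which the tool goes at most 41.7 mm and 7.16 degrees, less where a joint would pass 70% of its speed; a pose out of reach is approached as far as the arm can. A call with a gripper value outside its range is refused whole. OPENING is the opening, from 0 (shut) to 1 (fully open), set as the call begins (- or left out, the last holds). The fingers move at their own pace and stop on an object; the grip force is fixed at half the most. Time passes only in rows, so rows that do not move let the fingers close. It gives the time, the measured TCP pose, the force, the opening and the grip force at its end, in the units of the state.
- get_obs(): the state, without advancing time (a new reading comes with each control period).
- get_image(name): name is "scene" or "top" or "wrist"; returns (picture, depth): 384x512x3 uint8, red, green, blue; 384x512 float32, mm along the optical axis (not along the pixel's ray), 0 where there is no reading.
- camera_params(name): a dict with "camera_matrix" (3x3 intrinsics, pixels), "extrinsics" (4x4, takes a point from camera to world coordinates). Camera axes: x right, y down, z forward; pixel columns grow to the right and rows downward; lengths in mm; the calibration is good to about 2 mm. A picture is of the moment at which its call begins: read the wrist's pose just before it. camera_params takes no time and is no camera call; for the wrist camera it gives the pose at the moment of the call.
- close_job(): hands the job in; it is judged then, once.
The state is a dict: "t": time; "qpos": joint angles; "qvel": joint speeds; "joint_torque": joint torques, N m; "ee_pos": TCP position; "orientation": TCP orientation; "ft_force": force on the tool from outside, world axes, zero at the start; "moment": the same for the moment, N m; "width": finger opening in mm; "grasp_force": force on a finger pad.
Only numpy, scipy, OpenCV 4.12 (cv2) and the standard library are available. Lean on these libraries where they do the work, as an engineer would, in place of code of your own. Each camera call takes 0.05 s, during which the arm holds its last target. There are 200 camera calls.

## Working session

There is one attempt and no reset: what is moved stays moved. The work goes in short steps, Python scripts to look and compute and a shell command to move; the robot and the scene stay as the last step left them, time stands still between calls to the robot, and variables do not carry over. Pictures are saved under pics/ and viewed, at most 10 in all, crops included, and the job is handed in when it is done.

```bash
mkdir -p pics; ls
python3 - <<'E'
from workcell import *
import cv2,numpy as np
for n in("top","scene"):
    im,d=get_image(n); cv2.imwrite(f"pics/{n}0.png",im[...,::-1]); np.savez(f"{n}0.npz",im=im,d=d,**camera_params(n))
    print(camera_params(n))
print(get_obs())
E
```

```text
pics
{'camera_matrix': array([[427.3706654 ,   0.        , 252.93254302],
       [  0.        , 427.3706654 , 189.56553255],
       [  0.        ,   0.        ,   1.        ]]), 'extrinsics': array([[ 6.44267166e-03, -9.83693702e-01,  1.79736455e-01,
         3.40110727e+02],
       [-9.99869613e-01, -8.99853150e-03, -1.34083380e-02,
         3.59217902e+02],
       [ 1.48070618e-02, -1.79626634e-01, -9.83623415e-01,
         8.89823216e+02],
       [ 0.00000000e+00,  0.00000000e+00,  0.00000000e+00,
         1.00000000e+00]])}
{'camera_matrix': array([[377.54010099,   0.        , 259.76577886],
       [  0.        , 377.54010099, 192.75206365],
       [  0.        ,   0.        ,   1.        ]]), 'extrinsics': array([[ 4.71350418e-01, -6.34213791e-01,  6.12863485e-01,
        -1.49723557e+01],
       [-8.81863820e-01, -3.29432562e-01,  3.37328313e-01,
         7.45921572e+01],
       [-1.20410801e-02, -6.99461975e-01, -7.14568372e-01,
         6.51879227e+02],
       [ 0.00000000e+00,  0.00000000e+00,  0.00000000e+00,
         1.00000000e+00]])}
{'t': 0.1, 'qpos': array([ 1.23399297e+00,  4.23761067e-01,  1.63057919e+00,  1.57627647e-05,
        1.08860022e+00, -1.89805678e-02]), 'qvel': array([ 0.00083491, -0.00092875, -0.00187293, -0.00134174,  0.00053374,
       -0.00090078]), 'joint_torque': array([ 7.38929702e-05, -5.45610988e+01, -2.74326235e+01,  6.45866082e-02,
        1.88184780e-02, -2.02791836e-05]), 'ee_pos': array([195.11140703, 593.25366502, 221.99503299]), 'orientation': array([-4.97107657e-01, -3.10175744e+00,  2.07970976e-03]), 'ft_force': array([-0.27917902, -0.73885146,  0.40263724]), 'moment': array([-0.00290077, -0.01313669, -0.00797031]), 'grasp_force': 0.0, 'width': 88.00156872856715}
```

View pics/top0.png

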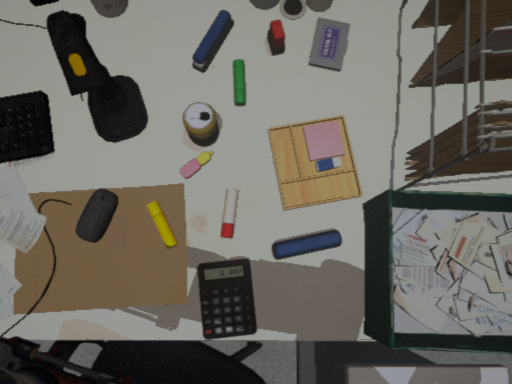

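View pics/scene0.png

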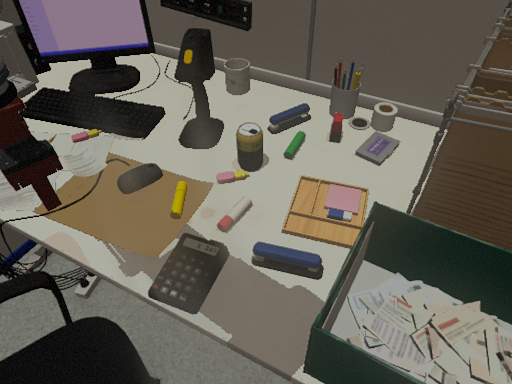

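The scene holds two staplers. In the top view, the near one is at (307,244) and the back one at (212,40). The near one fits the description because it is closest to the robot. Three sticks are visible: white with a red cap at (230,213), green at (239,82) and yellow at (161,224). The white and red one is meant. The tray is at about (314,162). I'll confirm these in one enlarged crop.

```bash
cat > h.py <<'E'
import numpy as np,cv2
def cloud(d,K,E):
    v,u=np.mgrid[:d.shape[0],:d.shape[1]]
    p=np.stack([(u-K[0,2])/K[0,0]*d,(v-K[1,2])/K[1,1]*d,d],-1)
    return p@E[:3,:3].T+E[:3,3]
def box(P):
    r=cv2.minAreaRect(P[:,:2].astype(np.float32)); c=cv2.boxPoints(r)
    e=[c[1]-c[0],c[2]-c[1]]; e=sorted(e,key=np.linalg.norm)
    return np.round(r[0],1),[round(float(np.linalg.norm(x)),1) for x in e[::-1]],round(float(np.degrees(np.arctan2(e[1][1],e[1][0])))%180,1)
E
python3 - <<'E'
from h import *
for n,(a,b,c,e) in {"top":(215,375,110,265)}.items():
    z=np.load(n+"0.npz"); cv2.imwrite("pics/crop.png",cv2.resize(z["im"][c:e,a:b,::-1],None,fx=3.8,fy=3.8,interpolation=cv2.INTER_CUBIC))
for n,rois in {"top":dict(stap=(265,350,222,265),glue=(215,243,182,245),tray=(262,365,112,212)),"scene":dict(stap=(245,330,235,282),glue=(212,258,190,236),tray=(275,372,172,248))}.items():
    z=np.load(n+"0.npz"); P=cloud(z["d"],z["camera_matrix"],z["extrinsics"]); hsv=cv2.cvtColor(z["im"],cv2.COLOR_RGB2HSV)
    for k,(a,b,c,e) in rois.items():
        Q=P[c:e,a:b].reshape(-1,3); H=hsv[c:e,a:b].reshape(-1,3); ok=z["d"][c:e,a:b].ravel()>0
        lo={"stap":5,"glue":8,"tray":9}[k]
        m=ok&(Q[:,2]>lo)&(Q[:,2]<60)
        S=Q[m]; print(n,k,len(S),box(S),"z",np.round(np.percentile(Q[ok,2],[5,50]),1),np.round(np.percentile(S[:,2],[50,95]),1))
        if k=="stap": T=Q[ok&(Q[:,2]>38)&(Q[:,2]<60)];print("  arm",box(T),np.median(T[:,2]))
        if k=="glue":
            R=Q[m&(H[:,1]>120)]; print("  cap",R.mean(0).round(1))
E
```

```text
top stap 1209 (array([384.9, 236.3]), [160.6, 47.6], 100.1) z [-2.3  1.1] [46.2 49.9]
  arm (array([387.9, 239.9]), [136.3, 29.3], 102.3) 47.07022988575659
top glue 603 (array([450.6, 397. ]), [99.2, 25.3], 173.8) z [-2.4  1. ] [23.4 27. ]
  cap [414.6 399.4  23.5]
top tray 2489 (array([546.9, 215.6]), [214.0, 168.9], 10.7) z [-1.6  2.8] [13.4 16.5]
scene stap 1758 (array([423.8, 244. ]), [147.2, 111.6], 102.5) z [-1.4  1.8] [37.2 48.8]
  arm (array([385.6, 238.7]), [136.7, 27.3], 102.6) 47.0662824381219
scene glue 455 (array([448.6, 394.3]), [100.4, 24.4], 171.6) z [-1.8  0.4] [23.  26.3]
  cap [413.  398.3  24.4]
scene tray 1842 (array([531.4, 208.2]), [254.9, 183.5], 15.1) z [-1.1  3.2] [13.3 16.2]
```

View pics/crop.png

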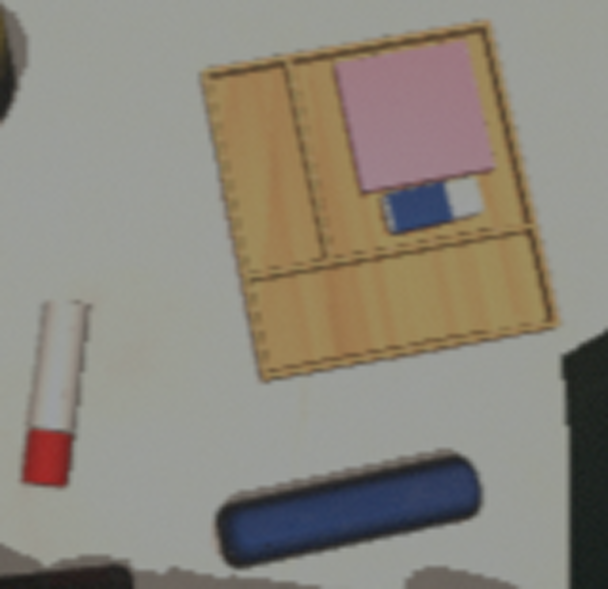

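The crop confirms the targets: the near stapler (blue arm, black base) at crop (350,510), the white and red glue stick at (55,395), the tray's long compartment at (400,305) and its short one at (265,170). Next I'll refine the poses by intersecting colour and corner pixels with planes at known heights.

Run:
```python
from h import *
def ray(n,uv,z0):
    z=np.load(n+"0.npz");K,E=z["camera_matrix"],z["extrinsics"]
    uv=np.asarray(uv,float); d=np.c_[(uv[:,0]-K[0,2])/K[0,0],(uv[:,1]-K[1,2])/K[1,1],np.ones(len(uv))]@E[:3,:3].T
    return E[:3,3]+d*((z0-E[2,3])/d[:,2])[:,None]
crop=np.array([(203,73),(490,22),(558,325),(263,380)])/3.8+[215-.37,110-.37]
C=ray("top",crop,14)
print("corners top",C.round(1).tolist(),C.mean(0).round(1),[np.linalg.norm(C[i]-C[i-1]).round(1) for i in range(4)])
for n,rt,rs,rg in(("top",(262,365,112,212),(265,350,222,265),(215,243,182,245)),("scene",(275,372,172,248),(245,330,235,282),(212,258,190,236))):
    im=np.load(n+"0.npz")["im"]; hsv=cv2.cvtColor(im,cv2.COLOR_RGB2HSV).astype(int)
    def pts(m,r):
        M=np.zeros(m.shape,np.uint8);a,b,c,e=r;M[c:e,a:b]=m[c:e,a:b]; M=cv2.morphologyEx(M,cv2.MORPH_OPEN,np.ones((2,2)))
        l,L,s,_=cv2.connectedComponentsWithStats(M);k=1+s[1:,4].argmax();v,u=np.where(L==k);return np.c_[u,v]
    wood=(hsv[...,0]<25)&(hsv[...,0]>10)&(hsv[...,1]>70)
    blue=(hsv[...,0]>100)&(hsv[...,0]<130)&(hsv[...,1]>90)
    print(n,"tray",box(ray(n,pts(wood,rt),14)),"arm",box(ray(n,pts(blue,rs),47)))
```

```text
corners top [[632.6, 315.8, 14.0], [664.6, 152.6, 14.0], [490.4, 120.7, 14.0], [458.6, 283.1, 14.0]] [561.5 218.1  14. ] [np.float64(177.0), np.float64(166.3), np.float64(177.2), np.float64(165.4)]
top tray (array([559.9, 216.4]), [179.4, 167.3], 10.9) arm (array([384.3, 238.1]), [130.4, 25.0], 102.6)
scene tray (array([555.4, 213.9]), [187.7, 166.7], 10.7) arm (array([383.4, 238.1]), [120.0, 19.9], 101.2)
```

Estimates so far:

| Item | Centre (mm) | Direction |
|---|---|---|
| Tray | (560.5, 217) | x axis at 10.7° |
| long_slot | (501.5, 206) | along 100.7° |
| short_slot | (577, 279) | along 10.7° |
| Stapler | (386, 239) | along 102.4° |
| Glue stick | (449.6, 395.7) | along 172.7° |

The measured sizes and heights match the given ones. The stapler goes first.

```bash
cat > go.py <<'E'
# python3 go.py x y z yaw : yaw = world angle (deg) of tool y axis; prints what is left in tool axes
import sys,numpy as np
from scipy.spatial.transform import Rotation as R
from workcell import get_obs
x,y,z,a=map(float,sys.argv[1:]); o=get_obs(); r=R.from_rotvec(o["orientation"]); a=np.radians(a)
Y=np.array([np.cos(a),np.sin(a),0]);Z=np.array([0,0,-1.]);T=R.from_matrix(np.c_[np.cross(Y,Z),Y,Z])
d=np.array([x,y,z])-o["ee_pos"]
print("t",round(o["t"],2),"pos",o["ee_pos"].round(1),"twist",(r.inv()*T).as_rotvec(degrees=True).round(2),"mm now",r.inv().apply(d).round(1),"mm after twist",T.inv().apply(d).round(1),"F",o["ft_force"].round(1),"w",round(o["width"],1),"gf",round(o["grasp_force"],1),"q",o["qpos"].round(2))
E
python3 go.py 386 239 100 12.4
```

```text
t 0.1 pos [195.1 593.3 222. ] twist [-7.000e-02  4.000e-02  5.939e+01] mm now [-292.  -276.7  122.4] mm after twist [-387.   110.4  122. ] F [-0.3 -0.7  0.4] w 88.0 gf 0.0 q [ 1.23  0.42  1.63  0.    1.09 -0.02]
```

```bash
python3 -m creep '{"delta_pos":[[0,0,0],[0,0,0],[0,0,0],[0,0,0],[0,0,0],[0,0,0],[0,0,0],[0,0,0],[0,0,0],[-0.0352,0.010,0.009],[-0.0352,0.010,0.009],[-0.0352,0.010,0.009],[-0.0352,0.010,0.009],[-0.0352,0.010,0.009],[-0.0352,0.010,0.009],[-0.0352,0.010,0.009],[-0.0352,0.010,0.009],[-0.0352,0.010,0.009],[-0.0352,0.010,0.009],[-0.0352,0.010,0.009]],"twist":[[0,0,6.6],[0,0,6.6],[0,0,6.6],[0,0,6.6],[0,0,6.6],[0,0,6.6],[0,0,6.6],[0,0,6.6],[0,0,6.6],[0,0,0],[0,0,0],[0,0,0],[0,0,0],[0,0,0],[0,0,0],[0,0,0],[0,0,0],[0,0,0],[0,0,0],[0,0,0]]}' 1
python3 -m creep '{"delta_pos":[[0,0,0],[0,0,0]],"twist":[[0,0,0],[0,0,0]]}'
python3 go.py 386 239 21 12.4
python3 - <<'E'
from workcell import *
import cv2,numpy as np
n="wrist";p=camera_params(n); im,d=get_image(n); cv2.imwrite("pics/w1.png",im[...,::-1]); np.savez("w1.npz",im=im,d=d,**p)
from h import *
P=cloud(d,p["camera_matrix"],p["extrinsics"]).reshape(-1,3);H=cv2.cvtColor(im,cv2.COLOR_RGB2HSV).reshape(-1,3);ok=d.ravel()>0
m=ok&(P[:,2]>42)&(P[:,2]<54)&(H[:,0]>100)&(H[:,0]<130)&(abs(P[:,0]-386)<70)&(abs(P[:,1]-239)<110)
print(m.sum(),box(P[m]),np.median(P[m],0))
E
```

```text
t: 1.77
ee_pos: [386.2, 237.5, 123.3]
orientation: [-1.968, -2.449, 0.0]
ft_force: [1.1, -0.1, 0.3]
width: 88.1
grasp_force: 0.0
t: 1.93
ee_pos: [386.1, 237.4, 123.1]
orientation: [-1.973, -2.444, 0.002]
ft_force: [0.5, 0.9, 0.1]
width: 87.9
grasp_force: 0.0
t 1.93 pos [386.1 237.4 123.1] twist [-0.09  0.03 -0.25] mm now [  1.6   0.4 102.1] mm after twist [  1.6   0.3 102.1] F [0.5 0.9 0.1] w 87.9 gf 0.0 q [0.52 0.34 2.07 0.   0.74 0.31]
4553 (array([386.8, 241.7]), [130.7, 25.2], 102.6) [385.45379591 248.99916129  47.70957302]
```

View pics/w1.png

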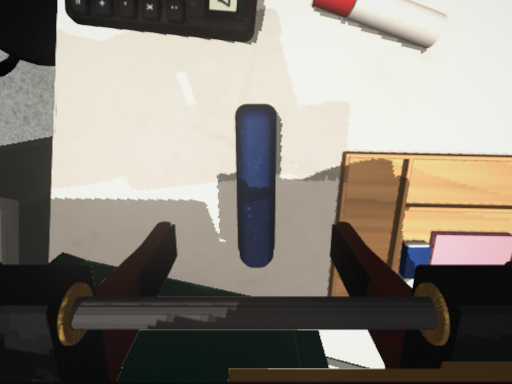

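The wrist picture shows the stapler whole at pixel (256,185), lying between the open fingers. It measures about (386.8, 241.7), which agrees with the other cameras within 2 mm. Descending to grip.

```bash
python3 -m creep '{"delta_pos":[[0.001,0,0.016],[0.001,0,0.016],[0,0,0.016],[0,0,0.016],[0,0,0.014],[0,0,0.012],[0,0,0.008],[0,0,0.004],[0,0,0],[0,0,0]],"twist":[[0,0,0],[0,0,0],[0,0,0],[0,0,0],[0,0,0],[0,0,0],[0,0,0],[0,0,0],[0,0,0],[0,0,0]]}'
python3 -m creep '{"delta_pos":[[0,0,0],[0,0,0],[0,0,0],[0,0,0],[0,0,0],[0,0,0],[0,0,0],[0,0,0]],"twist":[[0,0,0],[0,0,0],[0,0,0],[0,0,0],[0,0,0],[0,0,0],[0,0,0],[0,0,0]]}' 0
python3 -m creep '{"delta_pos":[[0,0,-0.003],[0,0,-0.005],[0,0,-0.008],[0,0,-0.012],[0,0,-0.012],[0,0,0],[0,0,0]],"twist":[[0,0,0],[0,0,0],[0,0,0],[0,0,0],[0,0,0],[0,0,0],[0,0,0]]}'
python3 go.py 501.5 206 60 10.7
```

```text
t: 2.82
ee_pos: [385.4, 241.7, 21.9]
orientation: [1.968, 2.449, 0.001]
ft_force: [0.0, 0.8, 0.2]
width: 88.1
grasp_force: 0.0
t: 3.48
ee_pos: [385.4, 241.1, 21.7]
orientation: [1.969, 2.448, 0.0]
ft_force: [-0.0, 0.2, -0.3]
width: 38.0
grasp_force: 0.0
t: 4.07
ee_pos: [385.9, 241.4, 62.5]
orientation: [1.968, 2.448, 0.003]
ft_force: [0.5, 1.1, -1.9]
width: 28.5
grasp_force: 30.0
t 4.07 pos [385.9 241.4  62.5] twist [ 0.11 -0.04  1.69] mm now [-59.4 105.4   2.6] mm after twist [-56.2 107.1   2.5] F [ 0.5  1.1 -1.9] w 28.5 gf 30.0 q [ 0.53  0.46  2.09 -0.    0.59  0.32]
```

The fingers finished closing only as the lift began, so I'll measure how the stapler sits in the grip.

Run:
```python
from workcell import *
from h import *
for n in("wrist","top","scene"):
    p=camera_params(n); im,d=get_image(n); cv2.imwrite(f"pics/{n}2.png",im[...,::-1]); np.savez(f"{n}2.npz",im=im,d=d,**p)
    P=cloud(d,p["camera_matrix"],p["extrinsics"]).reshape(-1,3);H=cv2.cvtColor(im,cv2.COLOR_RGB2HSV).reshape(-1,3);ok=d.ravel()>0
    m=ok&(P[:,2]>72)&(P[:,2]<105)&(H[:,0]>100)&(H[:,0]<130)&(H[:,1]>80)&(abs(P[:,0]-386)<60)&(abs(P[:,1]-241)<90)
    if m.sum()>20:
        Q=P[m];print(n,m.sum(),box(Q),Q[:,2].min(),np.percentile(Q[:,2],[10,50,90]).round(1))
        c=np.array([-np.sin(np.radians(12.4)),np.cos(np.radians(12.4))]);s=(Q[:,:2]-[386,241])@c
        print(" slope mm/mm",np.polyfit(s,Q[:,2],1).round(3),s.min(),s.max())
    m=ok&(P[:,2]>20)&(P[:,2]<80)&(H[:,2]<70)&(abs(P[:,0]-386)<60)&(abs(P[:,1]-241)<90)
    if m.sum()>20: print(" dark z",np.percentile(P[m,2],[1,5,50]).round(1))
```

```text
wrist 10098 (array([384.9, 241.2]), [129.5, 29.4], 102.9) 72.92788844505083 [81.2 85.7 86.8]
 slope mm/mm [9.000e-03 8.474e+01] -64.31232498741588 65.23883180186229
 dark z [44.8 45.8 75.7]
top 202 (array([373.9, 286.9]), [33.0, 23.8], 104.2) 74.74243082710916 [81.2 84.6 87. ]
 slope mm/mm [-3.5000e-02  8.6037e+01] 30.58511173147896 63.947136350617164
 dark z [43.1 43.8 72.5]
scene 95 (array([382.5, 237.6]), [126.6, 19.1], 102.0) 78.16183947849561 [82.  84.1 86. ]
 slope mm/mm [-0.    84.053] -65.91887617944364 60.71770951256752
 dark z [37.1 38.5 44.7]
```

View pics/scene2.png

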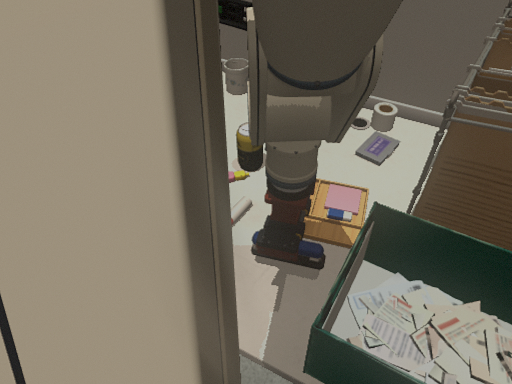

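The scene picture shows the stapler held level at (288,248) and clear of the desk. Its base is about 24.5 mm below the TCP and it is centred within 1 mm. Moving it over the long compartment.

```bash
python3 -m creep '{"delta_pos":[[-0.003,0.006,0],[-0.006,0.010,0],[-0.006,0.012,0],[-0.006,0.012,0],[-0.006,0.012,0],[-0.006,0.012,0],[-0.006,0.012,0],[-0.006,0.012,0],[-0.006,0.010,0],[-0.005,0.009,0],[0,0,0],[0,0,0]],"twist":[[0,0,0.2],[0,0,0.2],[0,0,0.2],[0,0,0.2],[0,0,0.2],[0,0,0.2],[0,0,0.2],[0,0,0.2],[0,0,0.2],[0,0,0],[0,0,0],[0,0,0]]}'
python3 go.py 501.5 206 32 10.7
python3 - <<'E'
from workcell import *
from h import *
for n in("wrist","top"):
    p=camera_params(n); im,d=get_image(n); np.savez(f"{n}3.npz",im=im,d=d,**p)
    P=cloud(d,p["camera_matrix"],p["extrinsics"]).reshape(-1,3);H=cv2.cvtColor(im,cv2.COLOR_RGB2HSV).reshape(-1,3);ok=d.ravel()>0
    m=ok&(P[:,2]>78)&(P[:,2]<92)&(H[:,0]>100)&(H[:,0]<130)&(H[:,1]>80)
    if n=="wrist": print("arm",box(P[m]))
    a=np.radians(10.7);L=(P[:,:2]-[560.5,217])@np.array([[np.cos(a),-np.sin(a)],[np.sin(a),np.cos(a)]])
    w=ok&(H[:,0]>8)&(H[:,0]<28)&(H[:,1]>60)&(P[:,2]<25)&(P[:,2]>-5)&(abs(L)<110).all(1)
    print(n,"tray local x/y extent",np.percentile(L[w],[.3,99.7],axis=0).round(1).tolist())
    top=w&(P[:,2]>10.5); print(" hist walls x",np.histogram(L[top,0],np.arange(-96,100,4))[0],"\n y",np.histogram(L[top,1],np.arange(-96,100,4))[0])
cv2.imwrite("pics/w3.png",np.load("wrist3.npz")["im"][...,::-1])
E
```

```text
t: 5.22
ee_pos: [501.6, 207.2, 61.6]
orientation: [-2.008, -2.416, 0.0]
ft_force: [-0.3, -0.0, -2.4]
width: 28.8
grasp_force: 30.0
t 5.22 pos [501.6 207.2  61.6] twist [-0.01 -0.   -0.16] mm now [-1.1 -0.3 29.6] mm after twist [-1.1 -0.3 29.6] F [-0.3 -0.  -2.4] w 28.8 gf 30.0 q [0.37 0.55 1.9  0.   0.69 0.19]
arm (array([500.4, 206.8]), [129.1, 27.5], 100.1)
wrist tray local x/y extent [[-89.8, -70.2], [90.5, 86.2]]
 hist walls x [   0   15  806   53   42   42   48   41   41   42   48   43   42   45
   43  115  773   73   74   73   71   73   71   77   78   77   72   69
   74   73   76   71   71   78   75   83   75   80   79   82   82   81
   81   81   93  506 1063    0] 
 y [   0    0    0    0    0    0    7   36   27   29   31   27   36   31
   32   39   32   34   33   36   36   40   74   98  107  107  103  106
  103  103  109  113  412  846  114  115  126  127  121  119  132  145
  128  125  857 1055    0    0]
top tray local x/y extent [[-87.3, -8.3], [91.8, 84.8]]
 hist walls x [ 0  0 68 17  5  3  3  3  4  3  4  3  3  3  4  4 73 15  6  5  8  7  8  8
  6  8  6  7  7  6  8  6  6  8  7  5  7  8  4  8  5  8  7  7  9  8 74  4] 
 y [  0   0   0   0   0   0   0   0   0   0   0   0   0   0   0   0   0   0
   0   0   1   5   5   3   6  11  13  12  10   9  11  12  72  55  13  13
  10  12  11  12   7  13  12  12 108  38   0   0]
```

View pics/w3.png

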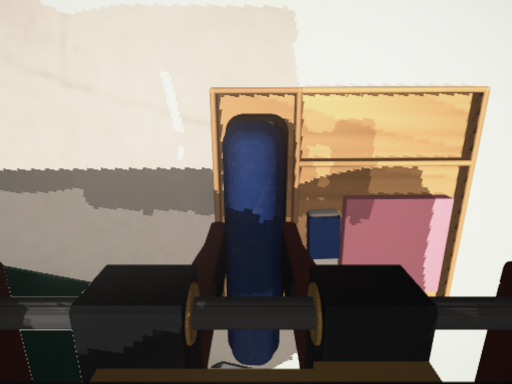

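The wrist picture shows the stapler (pixels (255,115) to (255,360)) between the long compartment's walls at x≈215 and 297. The tray walls fit the pose within about 1 mm. I'll shift 1.5 mm away from the robot and lower.

```bash
python3 -m creep '{"delta_pos":[[0,0.0015,0.004],[0,0,0.007],[0,0,0.007],[0,0,0.005],[0,0,0.004],[0,0,0.002],[0,0,0.001],[0,0,0],[0,0,0]],"twist":[[0,0,0],[0,0,0],[0,0,0],[0,0,0],[0,0,0],[0,0,0],[0,0,0],[0,0,0],[0,0,0]]}'
python3 -m creep '{"delta_pos":[[0,0,0.0008],[0,0,0.0008],[0,0,0.0004],[0,0,0]],"twist":[[0,0,0],[0,0,0],[0,0,0],[0,0,0]]}'
```

```text
t: 6.07
ee_pos: [502.9, 207.8, 31.7]
orientation: [2.007, 2.417, 0.0]
ft_force: [0.4, 0.7, -0.9]
width: 28.8
grasp_force: 30.0
t: 6.4
ee_pos: [502.8, 207.7, 29.7]
orientation: [2.007, 2.417, 0.0]
ft_force: [-0.3, -0.5, -2.5]
width: 28.5
grasp_force: 30.0
```

Not in contact yet, since the force is still about −2.5 N (the stapler's weight).

```bash
python3 -m creep '{"delta_pos":[[0,0,0.0008],[0,0,0.0007],[0,0,0],[0,0,0]],"twist":[[0,0,0],[0,0,0],[0,0,0],[0,0,0]]}'
python3 -m creep '{"delta_pos":[[0,0,0.0005],[0,0,0.0005],[0,0,0],[0,0,0]],"twist":[[0,0,0],[0,0,0],[0,0,0],[0,0,0]]}'
```

```text
t: 6.73
ee_pos: [503.0, 207.8, 28.5]
orientation: [2.007, 2.417, 0.0]
ft_force: [-0.4, 0.2, 2.4]
width: 28.8
grasp_force: 30.0
t: 7.07
ee_pos: [503.3, 207.8, 28.2]
orientation: [2.007, 2.417, 0.001]
ft_force: [-1.5, -1.4, 12.0]
width: 29.0
grasp_force: 30.0
```

It is touching the floor at 12 N. I'll ease off slightly, open and rise.

```bash
python3 -m creep '{"delta_pos":[[0,0,-0.0005],[0,0,0],[0,0,0],[0,0,0],[0,0,0],[0,0,0],[0,0,0]],"twist":[[0,0,0],[0,0,0],[0,0,0],[0,0,0],[0,0,0],[0,0,0],[0,0,0]]}' 0.7
python3 -m creep '{"delta_pos":[[0,0,-0.005],[0,0,-0.015],[0,0,-0.02],[0,0,-0.025],[0,0,-0.025],[0,0,-0.01],[0,0,0]],"twist":[[0,0,0],[0,0,0],[0,0,0],[0,0,0],[0,0,0],[0,0,0],[0,0,0]]}' 1
python3 - <<'E'
from workcell import *
from h import *
n="wrist";p=camera_params(n); im,d=get_image(n)
P=cloud(d,p["camera_matrix"],p["extrinsics"]).reshape(-1,3);H=cv2.cvtColor(im,cv2.COLOR_RGB2HSV).reshape(-1,3);ok=d.ravel()>0
m=ok&(P[:,2]>40)&(P[:,2]<60)&(H[:,0]>100)&(H[:,0]<130)&(H[:,1]>80)&(abs(P[:,0]-502)<60)&(abs(P[:,1]-207)<90)
Q=P[m];print("arm",box(Q),np.median(Q[:,2]),np.polyfit(Q[:,1],Q[:,2],1),np.polyfit(Q[:,0],Q[:,2],1))
E
python3 go.py 449.6 395.7 110 82.7
```

```text
t: 7.65
ee_pos: [502.8, 207.7, 27.5]
orientation: [-2.007, -2.417, 0.0]
ft_force: [0.1, 0.7, 0.1]
width: 61.6
grasp_force: 0.0
t: 8.23
ee_pos: [504.5, 208.4, 130.3]
orientation: [2.005, 2.415, 0.007]
ft_force: [-0.6, -0.7, 0.1]
width: 87.7
grasp_force: 0.0
arm (array([504.3, 207.5]), [127.5, 22.7], 101.2) 50.8824037188659 [-7.11144172e-04  5.09036653e+01] [1.08935695e-02 4.52660133e+01]
t 8.28 pos [503.5 208.  128.6] twist [ 1.400e-01  7.000e-02 -7.211e+01] mm now [194.4 -18.5  18.6] mm after twist [ 77.3 179.3  18.6] F [ 0.6 -0.4 -0.3] w 87.9 gf 0.0 q [0.37 0.44 1.87 0.   0.83 0.19]
```

The stapler is level on the floor with its top at 51 mm (48 + 3), centred and along the compartment. Now the glue stick.

```bash
python3 -m creep '{"delta_pos":[[0,0,0],[0,0,0],[0,0,0],[0,0,0],[0,0,0],[0,0,0],[0,0,0],[0,0,0],[0,0,0],[0,0,0],[0,0,0],[0.011,0.0256,0.003],[0.011,0.0256,0.003],[0.011,0.0256,0.003],[0.011,0.0256,0.003],[0.011,0.0256,0.003],[0.011,0.0256,0.003],[0.011,0.0256,0],[0,0,0],[0,0,0]],"twist":[[0,0,-6.55],[0,0,-6.55],[0,0,-6.55],[0,0,-6.55],[0,0,-6.55],[0,0,-6.55],[0,0,-6.55],[0,0,-6.55],[0,0,-6.55],[0,0,-6.55],[0,0,-6.55],[0,0,0],[0,0,0],[0,0,0],[0,0,0],[0,0,0],[0,0,0],[0,0,0],[0,0,0],[0,0,0]]}' 1
python3 - <<'E'
from workcell import *
from h import *
n="wrist";p=camera_params(n); im,d=get_image(n); cv2.imwrite("pics/w4.png",im[...,::-1])
P=cloud(d,p["camera_matrix"],p["extrinsics"]).reshape(-1,3);H=cv2.cvtColor(im,cv2.COLOR_RGB2HSV).reshape(-1,3);ok=d.ravel()>0
m=ok&(P[:,2]>9)&(P[:,2]<40)&(abs(P[:,0]-449)<75)&(abs(P[:,1]-396)<45)
Q=P[m];print("glue",m.sum(),box(Q),np.percentile(Q[:,2],[5,50,95,99]).round(1))
E
python3 go.py 449.6 395.7 12 82.7
```

```text
t: 9.95
ee_pos: [448.0, 395.6, 107.7]
orientation: [-0.197, -3.133, 0.003]
ft_force: [-0.4, -0.8, 0.2]
width: 88.0
grasp_force: 0.0
glue 3394 (array([448.9, 397.8]), [99.0, 24.9], 173.5) [17.4 23.9 26.1 26.7]
t 10.0 pos [448.4 394.7 107.9] twist [-0.13 -0.1   0.02] mm now [-1.3  1.4 95.9] mm after twist [-1.1  1.2 95.9] F [ 0.4 -0.  -0.1] w 87.5 gf 0.0 q [ 0.7   0.53  1.76 -0.    0.85 -0.74]
```

View pics/w4.png

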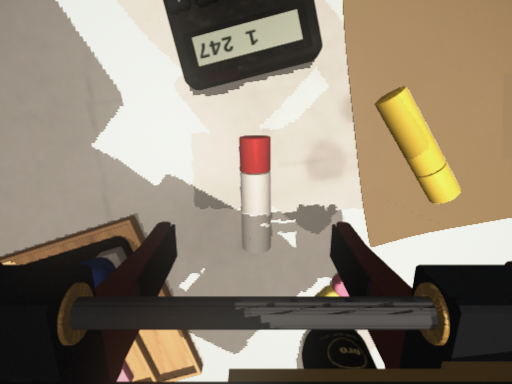

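The wrist picture shows the white and red stick at (255,195), with the red cap towards the robot. It lies between the fingers and well clear of the yellow one at (420,145). It measures (449, 397) along 173.5°. I'll grip at the stick's mid-height, so the fingertips stay above the 14 mm walls when it is set down.

```bash
python3 -m creep '{"delta_pos":[[-0.0005,0.0022,0.015],[0,0,0.018],[0,0,0.018],[0,0,0.018],[0,0,0.014],[0,0,0.008],[0,0,0.004],[0,0,0.001],[0,0,0],[0,0,0],[0,0,0]],"twist":[[0,0,0],[0,0,0],[0,0,0],[0,0,0],[0,0,0],[0,0,0],[0,0,0],[0,0,0],[0,0,0],[0,0,0],[0,0,0]]}'
python3 go.py 449.2 397 11.7 83
```

```text
t: 10.92
ee_pos: [450.7, 397.8, 14.5]
orientation: [0.201, 3.134, 0.002]
ft_force: [-0.6, 0.0, 0.8]
width: 87.5
grasp_force: 0.0
t 10.92 pos [450.7 397.8  14.5] twist [ 0.06  0.06 -0.36] mm now [ 1.3 -1.   2.8] mm after twist [ 1.3 -1.   2.8] F [-0.6  0.   0.8] w 87.5 gf 0.0 q [ 0.7   0.68  1.78 -0.    0.68 -0.74]
```

```bash
python3 -m creep '{"delta_pos":[[0.001,-0.0005,0.0015],[0,0,0.001],[0,0,0],[0,0,0]],"twist":[[0,0,-0.3],[0,0,0],[0,0,0],[0,0,0]]}'
python3 -m creep '{"delta_pos":[[0,0,0],[0,0,0],[0,0,0],[0,0,0],[0,0,0],[0,0,0],[0,0,0],[0,0,0],[0,0,0],[0,0,0],[0,0,0],[0,0,0]],"twist":[[0,0,0],[0,0,0],[0,0,0],[0,0,0],[0,0,0],[0,0,0],[0,0,0],[0,0,0],[0,0,0],[0,0,0],[0,0,0],[0,0,0]]}' 0
```

```text
t: 11.25
ee_pos: [449.1, 397.1, 11.2]
orientation: [0.193, 3.136, 0.0]
ft_force: [-0.6, 0.1, 0.5]
width: 88.0
grasp_force: 0.0
t: 12.25
ee_pos: [449.1, 397.0, 11.2]
orientation: [-0.193, -3.136, 0.0]
ft_force: [-0.0, 1.2, -0.3]
width: 25.2
grasp_force: 29.9
```

```bash
python3 -m creep '{"delta_pos":[[0,0,-0.002],[0,0,-0.004],[0,0,-0.008],[0,0,-0.010],[0,0,-0.010],[0,0,-0.006],[0,0,0],[0,0,0]],"twist":[[0,0,0],[0,0,0],[0,0,0],[0,0,0],[0,0,0],[0,0,0],[0,0,0],[0,0,0]]}'
python3 go.py 577.5 280 51 100.7
python3 - <<'E'
from workcell import *
from h import *
n="wrist";p=camera_params(n); im,d=get_image(n); o=get_obs()
P=cloud(d,p["camera_matrix"],p["extrinsics"]).reshape(-1,3);ok=d.ravel()>0
m=ok&(P[:,2]>45)&(P[:,2]<75)&(abs(P[:,0]-449)<75)&(abs(P[:,1]-397)<12.5)
Q=P[m];print("glue",m.sum(),box(Q),np.percentile(Q[:,2],[5,50,95,99]).round(1),np.histogram(Q[:,0],np.arange(380,520,10)))
for a in range(390,500,15):
    s=Q[abs(Q[:,0]-a)<7.5]
    if len(s)>20: print(a,np.percentile(s[:,2],95).round(1),end="; ")
print(o["ee_pos"].round(1))
E
```

```text
t: 12.92
ee_pos: [449.5, 397.4, 52.0]
orientation: [0.193, 3.135, 0.002]
ft_force: [-0.4, 0.3, -0.1]
width: 25.3
grasp_force: 29.9
t 12.92 pos [449.5 397.4  52. ] twist [  0.05   0.07 -17.76] mm now [-141.4 -100.8    1.1] mm after twist [-104.  -139.1    1. ] F [-0.4  0.3 -0.1] w 25.3 gf 29.9 q [ 0.7   0.62  1.78 -0.    0.74 -0.74]
glue 6005 (array([449., 397.]), [100.1, 25.0], 180.0) [58.1 65.1 67.1 69.3] (array([  0, 115, 850, 748, 742, 873, 796, 761, 692, 390,   7,  31,   0]), array([380, 390, 400, 410, 420, 430, 440, 450, 460, 470, 480, 490, 500,
       510]))
405 66.9; 420 67.1; 435 67.5; 450 67.3; 465 66.9; 480 66.6; 495 67.1; [449.2 397.1  51.5]
```

The stick is held level with its underside about 11 mm above... below the TCP's height, so the tips will clear the tray walls by only a hair. I'll lower under force feedback. First, carry it over with extra height.

```bash
python3 -m creep '{"delta_pos":[[0,0,-0.010],[0,0,-0.010],[0,0,-0.010],[0,0,0],[-0.008,-0.010,0],[-0.013,-0.0175,0],[-0.013,-0.0175,0],[-0.013,-0.0175,0],[-0.013,-0.0175,0],[-0.013,-0.0175,0],[-0.013,-0.0175,0],[-0.012,-0.016,0],[-0.006,-0.008,0],[0,0,0],[0,0,0]],"twist":[[0,0,-4],[0,0,-6],[0,0,-5],[0,0,-2.8],[0,0,0],[0,0,0],[0,0,0],[0,0,0],[0,0,0],[0,0,0],[0,0,0],[0,0,0],[0,0,0],[0,0,0],[0,0,0]]}'
python3 - <<'E'
from workcell import *
from h import *
n="wrist";p=camera_params(n); im,d=get_image(n); cv2.imwrite("pics/w5.png",im[...,::-1])
P=cloud(d,p["camera_matrix"],p["extrinsics"]).reshape(-1,3);ok=d.ravel()>0;H=cv2.cvtColor(im,cv2.COLOR_RGB2HSV).reshape(-1,3)
a=np.radians(10.7);L=(P[:,:2]-[560.5,217])@np.array([[np.cos(a),-np.sin(a)],[np.sin(a),np.cos(a)]])
w=ok&(H[:,0]>8)&(H[:,0]<28)&(H[:,1]>60)&(P[:,2]<25)&(P[:,2]>10.5)&(abs(L)<110).all(1)
for i in (0,1): print("walls",i,[(int(b),int(h)) for h,b in zip(*np.histogram(L[w,i],np.arange(-96,100,2))) if h>60])
m=ok&(P[:,2]>82)&(P[:,2]<110)&(abs(L-[28,58])<[65,22]).all(1)
print("glue local",m.sum(),box(np.c_[L[m],P[m,2]]),np.percentile(P[m,2],[50,95]))
E
python3 go.py 578.2 280 17 100.7
```

```text
t: 14.22
ee_pos: [577.0, 279.3, 80.5]
orientation: [0.291, -3.127, 0.0]
ft_force: [-0.7, -0.3, -0.1]
width: 25.7
grasp_force: 29.9
walls 0 [(-90, 124), (-88, 799), (-86, 805), (-42, 81), (-40, 87), (-34, 264), (-32, 659), (-30, 468), (-20, 64), (2, 62)]
walls 1 [(-82, 227), (-80, 603), (-78, 565), (34, 199), (36, 286), (38, 143), (82, 468), (84, 495), (86, 69)]
glue local 7574 (array([26.6, 61.2]), [100.1, 41.7], 13.2) [ 93.49577307 102.02952105]
t 14.27 pos [576.5 279.9  80.6] twist [-0.   -0.07 -0.01] mm now [-1.8 -0.2 63.6] mm after twist [-1.7 -0.2 63.6] F [-0.3  0.1 -0.7] w 25.2 gf 29.9 q [ 0.43  0.62  1.67  0.    0.85 -1.32]
```

View pics/w5.png

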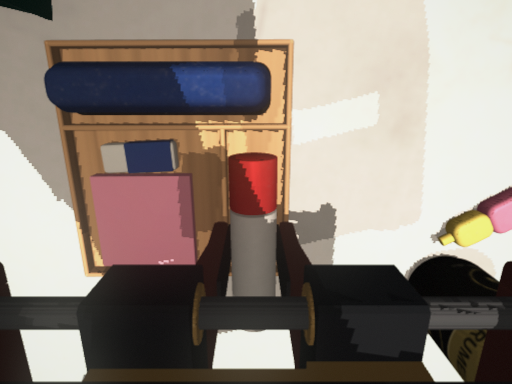

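The wrist picture shows the stick over the short compartment, red cap at (253,185), between the walls at about x=227 and x=290. The stapler sits inside the long compartment. The walls measure 2 mm further to +y, so I'll correct by 1.2 mm and lower.

```bash
python3 -m creep '{"delta_pos":[[-0.0008,0.0012,0.008],[0,0,0.012],[0,0,0.014],[0,0,0.012],[0,0,0.008],[0,0,0.004],[0,0,0.003],[0,0,0.001],[0,0,0],[0,0,0]],"twist":[[0,0,0],[0,0,0],[0,0,0],[0,0,0],[0,0,0],[0,0,0],[0,0,0],[0,0,0],[0,0,0],[0,0,0]]}'
python3 -m creep '{"delta_pos":[[0,0,0.0008],[0,0,0.0004],[0,0,0],[0,0,0]],"twist":[[0,0,0],[0,0,0],[0,0,0],[0,0,0]]}'
```

```text
t: 15.1
ee_pos: [578.1, 281.3, 19.6]
orientation: [-0.294, 3.127, 0.0]
ft_force: [0.1, 1.0, -0.0]
width: 25.5
grasp_force: 29.9
t: 15.43
ee_pos: [577.9, 281.2, 18.2]
orientation: [-0.294, 3.127, 0.0]
ft_force: [-0.5, 0.3, -1.0]
width: 25.3
grasp_force: 29.9
```

```bash
python3 -m creep '{"delta_pos":[[0,0,0.001],[0,0,0.001],[0,0,0],[0,0,0]],"twist":[[0,0,0],[0,0,0],[0,0,0],[0,0,0]]}'
python3 -m creep '{"delta_pos":[[0,0,0.0006],[0,0,0.0006],[0,0,0],[0,0,0]],"twist":[[0,0,0],[0,0,0],[0,0,0],[0,0,0]]}'
```

```text
t: 15.77
ee_pos: [577.7, 281.1, 15.8]
orientation: [0.294, -3.128, 0.0]
ft_force: [0.1, -0.0, -0.5]
width: 25.7
grasp_force: 29.9
t: 16.1
ee_pos: [577.7, 281.2, 14.7]
orientation: [0.294, -3.128, 0.0]
ft_force: [-0.0, 0.2, 0.8]
width: 25.5
grasp_force: 29.9
```

```bash
python3 -m creep '{"delta_pos":[[0,0,0.0005],[0,0,0],[0,0,0]],"twist":[[0,0,0],[0,0,0],[0,0,0]]}'
```

```text
t: 16.35
ee_pos: [577.8, 281.2, 14.2]
orientation: [0.294, -3.128, 0.0]
ft_force: [-0.7, 0.3, -0.2]
width: 25.3
grasp_force: 29.9
```

```bash
python3 -m creep '{"delta_pos":[[0,0,0.0005],[0,0,0],[0,0,0]],"twist":[[0,0,0],[0,0,0],[0,0,0]]}'
```

```text
t: 16.6
ee_pos: [577.8, 281.3, 14.2]
orientation: [-0.294, 3.128, 0.0]
ft_force: [-2.1, -1.0, 5.5]
width: 25.2
grasp_force: 29.9
```

In contact at 5.5 N. I'll open a little and rise.

```bash
python3 -m creep '{"delta_pos":[[0,0,-0.0003],[0,0,0],[0,0,0],[0,0,0],[0,0,0]],"twist":[[0,0,0],[0,0,0],[0,0,0],[0,0,0],[0,0,0]]}' 0.5
python3 -m creep '{"delta_pos":[[0,0,-0.004],[0,0,-0.012],[0,0,-0.02],[0,0,-0.025],[0,0,-0.03],[0,0,-0.03],[0,0,-0.015],[0,0,0],[0,0,0]],"twist":[[0,0,0],[0,0,0],[0,0,0],[0,0,0],[0,0,0],[0,0,0],[0,0,0],[0,0,0],[0,0,0]]}' 0.6
python3 - <<'E'
from workcell import *
from h import *
n="wrist";p=camera_params(n); im,d=get_image(n); cv2.imwrite("pics/w6.png",im[...,::-1])
P=cloud(d,p["camera_matrix"],p["extrinsics"]).reshape(-1,3);ok=d.ravel()>0;H=cv2.cvtColor(im,cv2.COLOR_RGB2HSV).reshape(-1,3)
a=np.radians(10.7);L=(P[:,:2]-[560.5,217])@np.array([[np.cos(a),-np.sin(a)],[np.sin(a),np.cos(a)]])
m=ok&(P[:,2]>17)&(P[:,2]<45)&(abs(L-[28,60])<[57,21]).all(1)
print("glue local",m.sum(),box(np.c_[L[m],P[m,2]]))
for x in range(-20,80,14):
    s=P[m&(abs(L[:,0]-x)<7),2]
    if len(s)>20: print(x,np.percentile(s,95).round(1),end="; ")
s=P[ok&(P[:,2]>42)&(P[:,2]<60)&(abs(L-[-60,0])<[25,78]).all(1)]; print("\nstapler",box(s),np.median(s[:,2]).round(1))
E
python3 go.py 578.2 280 17 100.7
```

```text
t: 17.02
ee_pos: [578.2, 281.3, 14.4]
orientation: [-0.294, 3.127, 0.0]
ft_force: [-0.7, -0.6, 4.4]
width: 43.6
grasp_force: 2.4
t: 17.77
ee_pos: [578.1, 281.4, 151.3]
orientation: [-0.294, 3.126, 0.001]
ft_force: [-0.2, 0.1, -0.4]
width: 52.6
grasp_force: 0.0
glue local 2629 (array([28.9, 60.9]), [99.1, 25.2], 0.6)
-20 29.2; -6 29.3; 8 29.3; 22 29.1; 36 29.1; 50 29.1; 64 29.1; 78 29.0; 
stapler (array([503.9, 208.8]), [133.1, 28.2], 100.6) 50.6
t 17.82 pos [577.3 281.  149.9] twist [-0.   -0.03  0.04] mm now [ -0.8  -1.2 132.9] mm after twist [ -0.7  -1.2 132.9] F [-0.   0.5  0.4] w 52.8 gf 0.0 q [ 0.43  0.53  1.64  0.    0.97 -1.32]
```

View pics/w6.png

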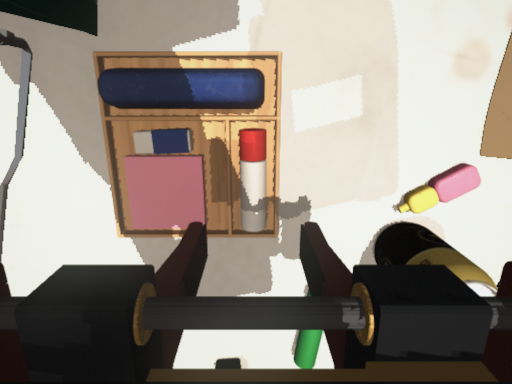

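The final picture shows the stapler at (182,88) in the long compartment and the glue stick at (253,180) flat in the short one. Their tops are at 51 and 29 mm, both the object's height plus the 3 mm floor. The note pad, eraser, highlighter and can are undisturbed, and the arm is clear, so I'm handing in.

```bash
python3 -c "from workcell import *; print(close_job())"
```

```text
the job is handed in; nothing more can be done
None
```

The stapler is on its base in the long compartment and the glue stick is flat in the short one, both set down gently with nothing else seen to move, and the job was handed in at about 18 s.

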